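# Open the filter of the bench dust extractor

## Robot

A 6-joint arm with a two-finger parallel gripper is mounted at the origin on the work surface. World frame = base frame: x ahead of the robot, y to its left, z up, the work surface at z = 0. Lengths are in m, angles in rad, forces in N, time in s.
With the tool pointing down it reaches from about 0.35 to 0.975 m from the base axis. Payload 4.9 kg.
Tool frame: the origin (TCP) lies at the very end of the fingers, on their centre line; the grasp point (between the pads) lies 19 mm behind it (bot.grip_point_offset is the distance from the TCP to the grasp point, in m); z points along the fingers, y is the line along which they close (so a half turn about z gives the same grasp; the last joint's range is limited). The gripper opens to 85 mm and grips with 20 to 120 N. Pads are 22 mm wide; open, the fingers measure 114 mm over their backs; the gripper's body (76 mm by 85 mm) begins 54 mm behind the grasp point. The pads swing forward as they close: fully open they stand 13 mm farther back than shut.
Start: joints at [-1.435, 0.053, 1.613, -0, 1.476, -0.119], TCP at [0.158, -0.605, 0.231] pointing down, gripper open.
Joint ranges: [-3.01, 3.01], [-1.01, 2.22], [0.06, 2.58], [-1.02, 4.17], [0.09, 2.62], [-3.14, 3.14]. Speed limits (rad/s): [2.57, 2.57, 3.14, 3.14, 3.14, 3.14].

## Interface

Orientations are given as a unit quaternion [x, y, z, w].
In Python, from cell import bot, optics, search_frame gives the robot as it stands.
- The arm moves only by the shell command python3 -m pendant 'ROWS' [FORCE]. ROWS is text: rows parted by semicolons, each of 7 numbers parted by spaces: the finger opening in mm, from 0 to 85.4, then the shift along the tool's x, y, z in mm, then the turn, a rotation vector about the tool's x, y, z in rad. In form: claw dx dy dz ax ay az; .... A call has 1 to 10 rows; each row is the pose to reach, as a shift and turn from the pose commanded when the call began, along the tool's axes at that moment; what a row does not reach only later rows make up. A row lasts 1/10 s, in which the tool goes at most 50 mm and 8.59 degrees, less where a joint would pass 70% of its speed; a pose out of reach is approached as far as the arm can. A call with a gripper value outside its range is refused whole. The fingers move at their own pace and stop on an object; FORCE is the grip in N (left out, the last holds). Time passes only in rows, so rows that repeat a pose let the fingers close. It gives the time, the measured TCP pose, the force, the opening and the grip force at its end, in the units of the state.
- bot.get_state(): the state, without advancing time (a new reading comes with each control period).
- optics.grab_frame(name): name is "scene" or "top"; returns the picture (384x512x3 uint8, red, green, blue); there is no depth.
- optics.camera_params(name): a dict with "K" (3x3 intrinsics, pixels), "T" (4x4, takes a point from camera to world coordinates). Camera axes: x right, y up, looking along -z (the intrinsics and any distortion apply to the point x, -y, -z); pixel columns grow to the right and rows downward; lengths in m; the calibration is good to about 2 mm. A picture is of the moment at which its call begins. camera_params takes no time and is no camera call.
- bot.sign_off(): hands the job in; it is judged then, once.
Trained networks look in the newest picture that a camera, given by its name, has taken for a name from the list of things; names that differ only in an ending like _2 or _b are one class to them, and where a whole thing is asked for, a point or a joint stands for the part that bears it (a point fixed in the world has none). Each returns a list of dicts, best first, with "confidence" (0 to 1); they miss things now and then, are a little off and sometimes report something else, mostly with a low value. They report only what shows in the picture. A call takes as long as a camera call. They do not tell look-alikes from the thing itself.
- search_frame(thing, camera): "point" ([x, y, z] in m, in world coordinates, good to about 4 mm: the middle of the surface that is visible of it).
The state is a dict: "t": time; "q": joint angles; "dq": joint speeds; "joint_efforts": joint torques, N m; "position": TCP position; "tool_rot": TCP orientation; "wrist_force": force on the tool from outside, world axes, zero at the start; "moment": the same for the moment, N m; "grip_width": opening from 0.0 (shut) to 1.0 (fully open); "grip_force": force on a finger pad.
Only numpy, scipy, OpenCV 4.12 (cv2) and the standard library are available. Lean on these libraries where they do the work, as an engineer would, in place of code of your own. Each camera call takes 0.05 s, during which the arm holds its last target. There are 200 camera calls.

## Task

Open the filter on the dust extractor: press its orange snap tab straight down all the way in (it stays in), then push the released blue cover off its seat along its rails until it lies flat, wholly on the pale bare metal landing beyond the orange bar. Only press and push: do not lift or carry the cover, keep it on the extractor, and leave everything else on the bench where it is.

Things in the scene. Friction and masses are not known exactly. Their poses are not given: they have to be found in the camera images.
- extractor: Fixed grey bench dust extractor with a flat deck 90 mm above the bench; x and y along its sides, z up; yaw varies by 0.5 rad either way. Origin at bench level. In its frame the case spans x = -75 to 75 mm, y = -115 to 150 mm; seat and filter mouth at y = -115 to -13 mm, bare landing at y = 7 to 140 mm. The cover slides along +y. A hose port sticks out 45 mm at +x.
- seat (a point): Centre of the filter mouth, at deck height, x = 0, y = -55 mm. Black seat rails (inner faces x = +-57 mm, tops 20 mm above the deck) have lips over the cover's side edges (lip inner edges x = +-50 mm, undersides 16 mm above the deck). The rear end, y = -115 mm, is open: a finger can come down behind the cover.
- landing (a point): Centre of the bare metal landing, at deck height, x = 0, y = 73 mm, 133 mm long in y. Low black guides (inner faces x = +-58 mm, 14 mm high) edge it and a kerb 8 mm high closes its far end at y = 140 mm.
- tab (a joint): Snap tab travel in m: 0 = out (cover locked), 0.012 = fully in. It is stiff: pressed straight down it takes about 6 N all the way to a hard stop, and it stays where it is left, with no spring back. Starts at 0 to 0.002.
- tab_top (a point): Centre of the top of the orange press pad (40 mm in the extractor's x, 44 mm in y), beside the deck at -x; 113 mm above the bench when out, 101 mm when in; x, y fixed to the extractor at -103, -1 mm. It is one piece with an orange bar 10 mm wide across the deck in front of the cover, 9 mm proud of the deck, 3 mm below it when the tab is in.
- cover: Loose blue filter cover, 110 mm (x) by 100 mm (y) by 14 mm thick, with a raised rib on top (70 x 14 mm, to 33 mm above the underside); 0.17 to 0.35 kg. Origin at the centre of its underside, axes as the extractor's. It starts seated, origin at about y = -60 mm in the extractor's frame, underside on the deck.
- cover_back (a point): Middle of the cover's upright rear edge face (its -y side, 7 mm above its underside): push here towards the extractor's +y.
- glue: Bystander: white glue bottle with red cap, 52 mm diameter, 130 mm tall, stands behind the extractor.
- offcut: Bystander: pale wood offcut 50 x 90 x 35 mm, lies on the robot's side of the extractor.
- screws: Bystander: jar of screws with steel lid, 64 mm diameter, 80 mm tall.
- hammer: Bystander: hammer lying flat, origin under its middle.
- driver: Bystander: screwdriver with red handle lying flat.
- clamp: Bystander: steel bar clamp with red handle, lying flat, 260 mm long, 24 mm high.
- sandblock: Bystander: cork sanding block 70 x 110 x 40 mm.
Not all that is in view belongs to the job. Of the things that look like the cover, the middle-sized one is meant.

How it is judged:
By the outcome, as a careful person would: the job done as asked, in the order asked, and still so for the second after the job is handed in, with the robot touching nothing.
It also fails if it takes over 45 s, if anything falls off the work surface, if the arm or the gripper's body presses on something with over 40 N, if the wrist force passes 120 N, or if a joint passes its speed limit or range.

## Working session

There is one attempt and no reset: what is moved stays moved. The work goes in short steps, Python scripts to look and compute and a shell command to move; the robot and the scene stay as the last step left them, time stands still between calls to the robot, and variables do not carry over. Pictures are saved under pics/ and viewed, at most 10 in all, crops included, and the job is handed in when it is done.

```bash
mkdir -p pics; ls
cat > h.py <<'E'
from cell import bot, optics, search_frame
import numpy as np, cv2
def grab(c,f):
    im=optics.grab_frame(c); cv2.imwrite('pics/'+f,cv2.cvtColor(im,cv2.COLOR_RGB2BGR)); return im
def ray(c,uv,z):
    P=optics.camera_params(c);K,T=np.array(P['K']),np.array(P['T'])
    d=np.linalg.inv(K)@[uv[0],uv[1],1]; d=T[:3,:3]@[d[0],-d[1],-d[2]]; o=T[:3,3]
    return o+d*(z-o[2])/d[2]
def proj(c,p):
    P=optics.camera_params(c);K,T=np.array(P['K']),np.array(P['T'])
    q=T[:3,:3].T@(np.array(p)-T[:3,3]); q=K@[q[0],-q[1],-q[2]]; return q[:2]/q[2]
E
python3 - <<'E'
from h import *
for c in('scene','top'):
    grab(c,c+'0.png'); print(optics.camera_params(c))
    for n in('extractor','tab_top','cover','seat','landing','glue','offcut'):
        try: print(c,n,[(np.round(r['point'],3).tolist(),round(r['confidence'],2),proj(c,r['point']).round().tolist()) for r in search_frame(n,c)])
        except Exception as e: print(n,e)
print(bot.get_state())
E
```

```text
pics
{'K': array([[436.18592222,   0.        , 255.70597715],
       [  0.        , 436.18592222, 194.00247926],
       [  0.        ,   0.        ,   1.        ]]), 'T': array([[ 0.71745543, -0.43589384,  0.54337304,  1.22312871],
       [ 0.69631531,  0.47122542, -0.54137935, -0.69731158],
       [-0.02006727,  0.76677452,  0.64160279,  0.90516547],
       [ 0.        ,  0.        ,  0.        ,  1.        ]])}
scene extractor [([0.572, -0.063, 0.091], 0.58, [252.0, 209.0])]
scene tab_top [([0.457, -0.089, 0.104], 0.54, [218.0, 192.0])]
scene cover [([0.564, -0.135, 0.104], 0.82, [232.0, 217.0]), ([0.312, 0.186, 0.012], 0.79, [250.0, 158.0]), ([0.598, -0.291, 0.003], 0.59, [199.0, 281.0])]
scene seat [([0.575, -0.064, 0.088], 0.8, [253.0, 210.0])]
scene landing [([0.572, -0.07, 0.087], 0.88, [251.0, 211.0]), ([0.459, -0.088, 0.104], 0.54, [218.0, 192.0])]
scene glue [([0.726, -0.113, 0.073], 0.85, [282.0, 251.0])]
scene offcut [([0.34, -0.004, 0.034], 0.81, [215.0, 181.0])]
{'K': array([[470.6918827 ,   0.        , 245.21008603],
       [  0.        , 470.6918827 , 188.48058287],
 
[... 829 characters left out ...]
: array([-1.43499674e+00,  5.26818676e-02,  1.61288132e+00, -7.89953607e-06,
        1.47600753e+00, -1.19014681e-01]), 'dq': array([-2.50871312e-03, -5.89898819e-05,  3.97997753e-04, -1.66594187e-03,
        9.11698273e-05,  1.53884870e-03]), 'joint_efforts': array([ 5.29981571e-04, -3.93636847e+01, -3.70438564e+01, -7.85306702e-05,
        4.79358641e-04,  6.09586408e-06]), 'position': array([ 0.15752866, -0.60480863,  0.231326  ]), 'tool_rot': array([ 9.91894637e-01,  1.27063092e-01, -3.83985020e-06,  1.10012382e-05]), 'wrist_force': array([-0.51520817, -0.40737142, -0.32753769]), 'moment': array([ 0.00271207,  0.04478226, -0.0472881 ]), 'grip_force': 0.0, 'grip_width': 1.002472681437468}
```

View pics/scene0.png

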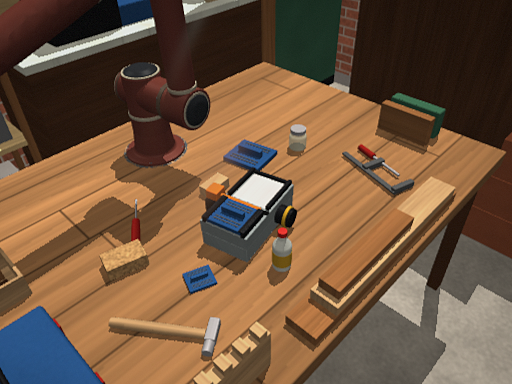

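View pics/top0.png

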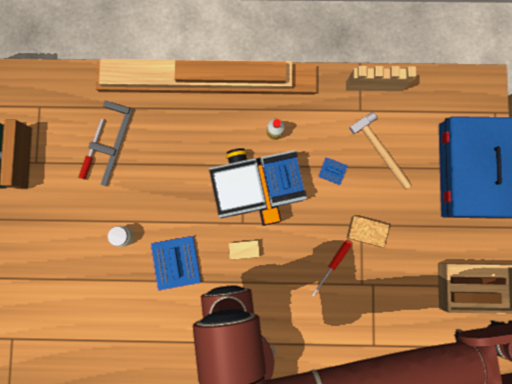

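Cover look-alikes in the top picture are a large blue cover at (178,262) on the bench, a small one at (333,170) on the bench, and the middle-sized one at (283,176) on the extractor. I choose the one on the extractor. Next I fit the extractor's pose and check the choice in a crop.

```bash
cat > fit.py <<'E'
from h import *
from scipy.optimize import least_squares
def comp(m,near):
    n,l,s,c=cv2.connectedComponentsWithStats(m.astype(np.uint8)); 
    i=min([i for i in range(1,n) if s[i,4]>60],key=lambda i:np.hypot(*(c[i]-near))); return l==i
def w(xyt,p):
    c,s=np.cos(xyt[2]),np.sin(xyt[2]); return np.array([xyt[0]+c*p[0]-s*p[1],xyt[1]+s*p[0]+c*p[1],p[2]])
E
python3 - <<'E'
from fit import *
im=grab('top','t1.png'); hsv=cv2.cvtColor(im,cv2.COLOR_RGB2HSV); H,S,V=[hsv[...,i].astype(int) for i in range(3)]
white=comp((S<40)&(V>190),(238,190)); blue=comp((H>95)&(H<125)&(S>100),(285,177)); org=comp((H>8)&(H<20)&(S>200)&(V>170),(270,210))
def rect(m,z):
    r=cv2.minAreaRect(np.argwhere(m)[:,::-1].astype(np.float32)); b=cv2.boxPoints(r)
    P=np.array([ray('top',q,z)[:2] for q in b]); e=P[1]-P[0]; f=P[2]-P[1]
    print(r,P.mean(0).round(4),np.linalg.norm(e).round(4),np.linalg.norm(f).round(4),'ang',np.arctan2(e[1],e[0]).round(3)); return P.mean(0)
L=rect(white,.09);B=rect(blue,.104)
pad=org.copy(); pad[:208]=0; rect(pad,.113)
d=L-B; yaw=np.arctan2(-d[0],d[1]); print('yaw centres',yaw)
# landing centre L at y=73
for y in(yaw,): x=[L[0]+np.sin(y)*.0735,L[1]-np.cos(y)*.0735,y]
print(x, 'cover in frame',(B-np.array(x[:2]))@[-np.sin(yaw),np.cos(yaw)])
big=cv2.resize(cv2.cvtColor(im,cv2.COLOR_RGB2BGR)[135:235,195:325],None,fx=6,fy=6,interpolation=cv2.INTER_CUBIC)
def poly(pts,col):
    q=np.array([(proj('top',w(x,p))-[195,135]+.5)*6 for p in pts]).astype(np.int32); cv2.polylines(big,[q],True,col,1)
bx=lambda x0,x1,y0,y1,z:[(x0,y0,z),(x1,y0,z),(x1,y1,z),(x0,y1,z)]
poly(bx(-.075,.075,-.115,.15,.09),(0,255,0));poly(bx(-.123,-.083,-.023,.021,.113),(255,0,255));poly(bx(-.058,.058,.007,.14,.09),(0,0,255));poly(bx(-.055,.055,-.11,-.01,.104),(0,255,255))
cv2.imwrite('pics/ov1.png',big)
E
```

```text
((238.18536376953125, 187.03170776367188), (37.575557708740234, 43.09315490722656), 77.90524291992188) [0.5261 0.0081] 0.1285 0.1123 ang -1.344
((282.87060546875, 176.91766357421875), (35.142738342285156, 34.2750129699707), 77.47119140625) [ 0.5563 -0.1233] 0.1014 0.1041 ang -1.337
((270.4117736816406, 214.85293579101562), (14.425877571105957, 15.185133934020996), 77.47119140625) [ 0.4436 -0.0874] 0.0441 0.0418 ang -1.338
yaw centres 0.22609440638348977
[np.float64(0.5425293064601774), np.float64(-0.06351374872794696), np.float64(0.22609440638348977)] cover in frame -0.06136768873563122
```

View pics/ov1.png

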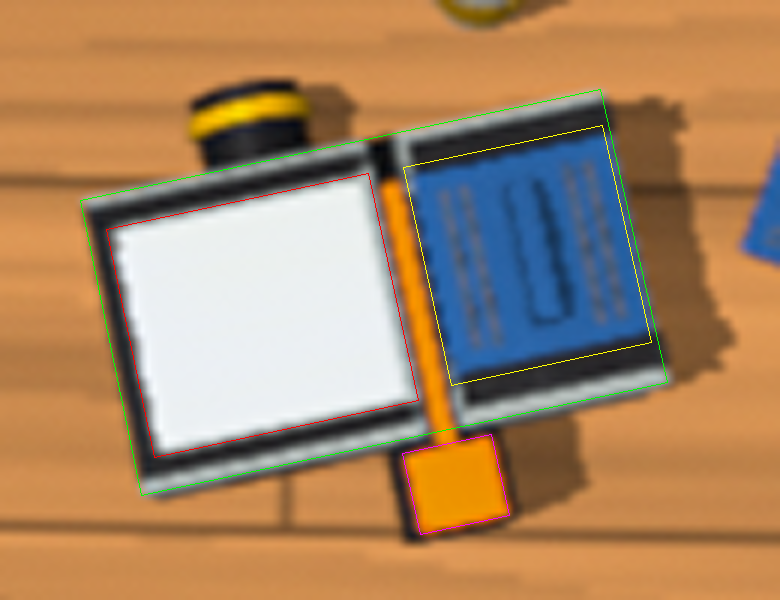

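The crop shows the middle-sized cover seated at crop (528,255), the orange pad at (456,485) and the landing at (262,315). The model overlay fits to about 1–2 mm, with the origin at (0.5425, -0.0635) and yaw 0.226. I'll move above the tab with the fingers shut and tool x turned along the extractor's +y.

```bash
cat > goto.py <<'E'
import sys
from fit import *
from scipy.spatial.transform import Rotation as R
X=(.5425,-.0635,.226)
def rem(p,z):  # remaining shift (mm) in tool axes and turn to tool x = extractor +y
    s=bot.get_state(); r=R.from_quat(s['tool_rot']); T=R.from_matrix(np.array([[-np.sin(X[2]),np.cos(X[2]),0],[np.cos(X[2]),np.sin(X[2]),0],[0,0,-1]]).T)
    print(s['t'],(1e3*r.inv().apply(w(X,(p[0],p[1],z))-s['position'])).round(1),(r.inv()*T).as_rotvec().round(3),'F',s['wrist_force'].round(1))
rem((float(sys.argv[1])/1e3,float(sys.argv[2])/1e3),float(sys.argv[3])/1e3)
E
python3 goto.py -103 -1 150
python3 -m pendant '0 406 -429 75 0 0 -1.54;0 406 -429 75 0 0 -1.54;0 406 -429 75 0 0 -1.54;0 406 -429 75 0 0 -1.54;0 406 -429 75 0 0 -1.54;0 406 -429 75 0 0 -1.54;0 406 -429 75 0 0 -1.54;0 406 -429 75 0 0 -1.54;0 406 -429 75 0 0 -1.54;0 406 -429 75 0 0 -1.54'
python3 goto.py -103 -1 150
```

```text
0.85 [ 406.  -428.8   81.3] [ 0.     0.    -1.542] F [ 0.4  0.2 -0.4]
t: 1.85
position: [0.3974, -0.1685, 0.1686]
tool_rot: [0.637, 0.771, 0.0, 0.001]
wrist_force: [1.4, 0.1, 0.1]
grip_width: -0.0
grip_force: 0.0
1.85 [71.  59.4 18.5] [ 0.001  0.001 -0.036] F [1.4 0.1 0.1]
```

```bash
python3 -m pendant '0 35 30 10 0 0 -0.03;0 70 59 25 0 0 -0.03;0 70 59 25 0 0 -0.03;0 70 59 25 0 0 -0.03'
python3 goto.py -103 -1 116
```

```text
t: 2.25
position: [0.4418, -0.0898, 0.143]
tool_rot: [0.626, 0.779, -0.0, -0.0]
wrist_force: [-0.5, -0.2, -0.5]
grip_width: 0.002
grip_force: 0.0
2.25 [ 2.  1. 27.] [-0.001 -0.    -0.009] F [-0.5 -0.2 -0.5]
```

```bash
python3 -m pendant '0 2 1 15 0 0 0;0 2 1 25 0 0 0;0 2 1 29 0 0 0;0 2 1 32 0 0 0;0 2 1 34 0 0 0;0 2 1 36 0 0 0;0 2 1 38 0 0 0;0 2 1 39 0 0 0'
python3 goto.py -103 -1 101
```

```text
t: 3.05
position: [0.4423, -0.0893, 0.1054]
tool_rot: [0.628, 0.778, -0.001, 0.0]
wrist_force: [-4.6, 0.2, 4.7]
grip_width: -0.003
grip_force: 2.8
3.05 [1.7 0.4 4.4] [-0.001  0.001 -0.012] F [-4.6  0.2  4.7]
```

```bash
python3 -m pendant '0 0 0 2 0 0 0;0 0 0 3 0 0 0;0 0 0 4 0 0 0;0 0 0 5 0 0 0;0 0 0 5 0 0 0'; python3 -m pendant '0 0 0 1 0 0 0;0 0 0 2 0 0 0;0 0 0 2 0 0 0'
```

```text
t: 3.55
position: [0.4425, -0.0893, 0.1009]
tool_rot: [0.628, 0.778, -0.001, 0.0]
wrist_force: [-5.2, -2.0, 7.1]
grip_width: 0.005
grip_force: 3.6
t: 3.85
position: [0.4426, -0.0894, 0.1007]
tool_rot: [0.628, 0.779, -0.001, -0.0]
wrist_force: [-11.5, 1.2, 17.3]
grip_width: -0.0
grip_force: 8.7
```

```bash
python3 -m pendant '0 0 0 1.5 0 0 0;0 0 0 2 0 0 0;0 0 0 2 0 0 0'; python3 -m pendant '0 0 0 -20 0 0 0;0 0 0 -60 0 0 0;0 0 0 -60 0 0 0;0 0 0 -60 0 0 0'; python3 goto.py 0 -130 150
python3 - <<'E'
from h import *
im=grab('scene','s2.png'); cv2.imwrite('pics/s2c.png',cv2.resize(cv2.cvtColor(im,cv2.COLOR_RGB2BGR)[150:270,180:310],None,fx=5,fy=5,interpolation=cv2.INTER_CUBIC))
E
```

```text
t: 4.15
position: [0.4427, -0.0894, 0.1005]
tool_rot: [0.628, 0.779, -0.001, -0.001]
wrist_force: [-16.2, 2.7, 28.3]
grip_width: -0.002
grip_force: 13.8
t: 4.55
position: [0.4435, -0.0891, 0.1571]
tool_rot: [0.628, 0.778, 0.001, 0.002]
wrist_force: [-0.8, -0.3, -0.1]
grip_width: 0.001
grip_force: 0.0
4.55 [-125.9  103.8    7.7] [ 0.003  0.002 -0.013] F [-0.8 -0.3 -0.1]
```

View pics/s2c.png

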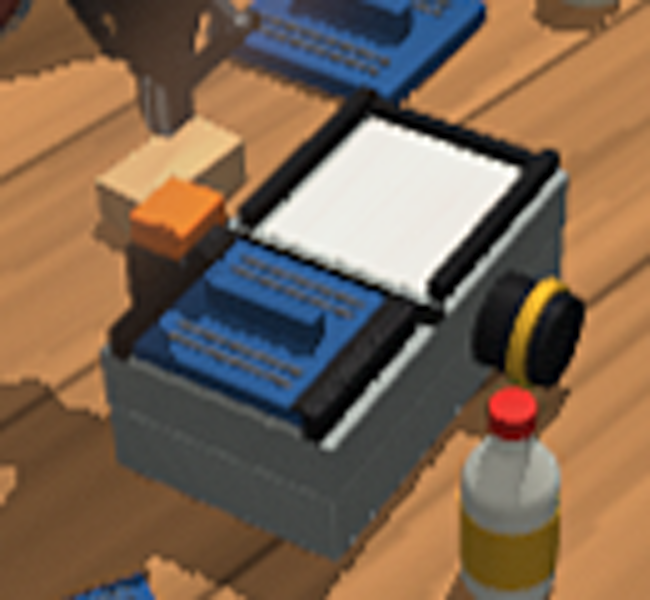

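The crop shows the bar sunk out of view at (330,270), the tab at its hard stop and the cover still seated at (265,320). Next I go behind the cover.

```bash
python3 -m pendant '0 -42 34 0 0 0 -0.01;0 -84 68 0 0 0 -0.01;0 -126 104 0 0 0 -0.01;0 -128 104 0 0 0 -0.01;0 -128 104 0 0 0 -0.01;0 -128 104 0 0 0 -0.01'; python3 goto.py 0 -131 95
```

```text
t: 5.2
position: [0.5701, -0.191, 0.1535]
tool_rot: [0.624, 0.782, -0.0, -0.002]
wrist_force: [-0.7, -0.2, -0.1]
grip_width: -0.0
grip_force: 0.0
5.2 [-0.7  1.8 58.5] [-0.003 -0.002 -0.002] F [-0.7 -0.2 -0.1]
```

```bash
python3 -m pendant '0 -1 2 25 0 0 0;0 -1 2 45 0 0 0;0 -1 2 56 0 0 0;0 -1 2 58 0 0 0;0 -1 2 58 0 0 0'; python3 goto.py 0 -121 95
python3 - <<'E'
from h import *
im=grab('scene','s3.png'); cv2.imwrite('pics/s3c.png',cv2.resize(cv2.cvtColor(im,cv2.COLOR_RGB2BGR)[150:270,180:310],None,fx=5,fy=5,interpolation=cv2.INTER_CUBIC))
E
```

```text
t: 5.7
position: [0.573, -0.1915, 0.0974]
tool_rot: [0.624, 0.782, -0.0, -0.0]
wrist_force: [-0.3, 1.0, -0.3]
grip_width: -0.001
grip_force: 0.0
5.7 [10.6 -1.1  2.4] [-0.    -0.    -0.002] F [-0.3  1.  -0.3]
```

View pics/s3c.png

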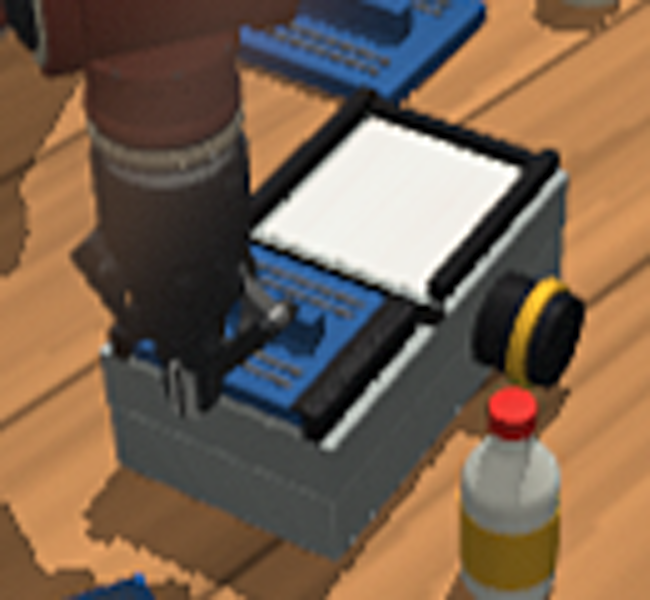

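The fingers are down behind the cover's rear edge at crop (190,390), clear of it. I start the push gently.

```bash
python3 -m pendant '0 0 -1 2 0 0 0;0 4 -1 2 0 0 0;0 8 -1 2 0 0 0;0 12 -1 2 0 0 0;0 17 -1 2 0 0 0;0 22 -1 2 0 0 0;0 27 -1 2 0 0 0'; python3 goto.py 0 10 95
```

```text
t: 6.45
position: [0.5667, -0.1658, 0.0958]
tool_rot: [0.624, 0.782, -0.0, 0.001]
wrist_force: [0.3, -2.7, 1.0]
grip_width: -0.001
grip_force: 1.3
6.45 [115.2  -0.9   0.7] [ 0.001  0.001 -0.002] F [ 0.3 -2.7  1. ]
```

Contact is light at 2.7 N and the cover is sliding. I continue at a moderate speed.

```bash
python3 -m pendant '0 7 -1 0.5 0 0 0;0 14 -1 0.5 0 0 0;0 21 -1 0.5 0 0 0;0 28 -1 0.5 0 0 0;0 35 -1 0.5 0 0 0;0 42 -1 0.5 0 0 0;0 49 -1 0.5 0 0 0;0 56 -1 0.5 0 0 0;0 63 -1 0.5 0 0 0;0 69 -1 0.5 0 0 0'; python3 goto.py 0 10 95
```

```text
t: 7.45
position: [0.5499, -0.0982, 0.0948]
tool_rot: [0.624, 0.782, -0.0, -0.0]
wrist_force: [1.6, -4.1, 3.7]
grip_width: 0.0
grip_force: 1.8
7.45 [45.5  0.5 -0.2] [-0.    -0.    -0.002] F [ 1.6 -4.1  3.7]
```

```bash
python3 -m pendant '0 6 0 0 0 0 0;0 12 0 0 0 0 0;0 18 0 0 0 0 0;0 23 0 0 0 0 0;0 28 0 0 0 0 0;0 32 0 0 0 0 0;0 35 0 0 0 0 0;0 38 0 0 0 0 0;0 40 0 0 0 0 0;0 40 0 0 0 0 0'; python3 goto.py 0 12 95
python3 - <<'E'
from h import *
im=grab('top','t4.png'); cv2.imwrite('pics/t4c.png',cv2.resize(cv2.cvtColor(im,cv2.COLOR_RGB2BGR)[135:235,195:325],None,fx=5,fy=5,interpolation=cv2.INTER_CUBIC))
E
```

```text
t: 8.45
position: [0.541, -0.0594, 0.0946]
tool_rot: [0.624, 0.782, 0.0, -0.0]
wrist_force: [0.5, -2.6, 1.0]
grip_width: 0.002
grip_force: 0.9
8.45 [ 7.6  0.5 -0.4] [-0.    -0.001 -0.002] F [ 0.5 -2.6  1. ]
```

View pics/t4c.png

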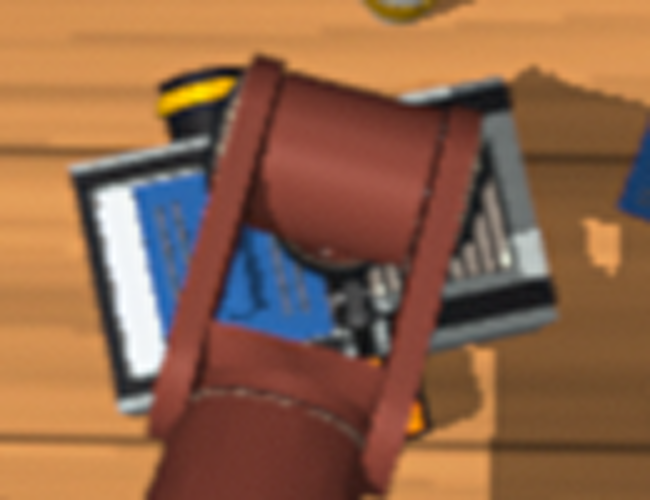

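The cover at crop (235,255) lies on the landing, with a white strip of about 22 mm left before the kerb at (130,280). I push 8 mm more to centre it, back off and rise.

```bash
python3 -m pendant '0 2 0 0 0 0 0;0 4 0 0 0 0 0;0 6 0 0 0 0 0;0 8 0 0 0 0 0;0 8 0 0 0 0 0;0 -2 0 -2 0 0 0;0 -15 0 -5 0 0 0;0 -20 0 -40 0 0 0;0 -20 0 -80 0 0 0;0 -20 0 -80 0 0 0'; python3 -m pendant '0 -50 0 -40 0 0 0;0 -100 0 -60 0 0 0;0 -150 0 -60 0 0 0;0 -200 0 -60 0 0 0;0 -240 0 -60 0 0 0;0 -240 0 -60 0 0 0'
python3 - <<'E'
from h import *
for c in('top','scene'):
    im=cv2.cvtColor(grab(c,c+'5.png'),cv2.COLOR_RGB2BGR)
    a=im[135:235,195:325] if c=='top' else im[150:250,180:310]
    b=cv2.resize(a,None,fx=3,fy=3,interpolation=cv2.INTER_CUBIC); o=b if c=='top' else np.hstack([o,b])
cv2.imwrite('pics/fin.png',o)
E
```

```text
t: 9.5
position: [0.5497, -0.0815, 0.1823]
tool_rot: [0.624, 0.781, 0.002, 0.006]
wrist_force: [1.0, -0.1, 0.7]
grip_width: -0.001
grip_force: 0.0
t: 10.1
position: [0.5986, -0.3192, 0.2337]
tool_rot: [0.626, 0.78, -0.001, 0.0]
wrist_force: [-0.4, -0.1, -0.2]
grip_width: 0.0
grip_force: 0.0
```

View pics/fin.png

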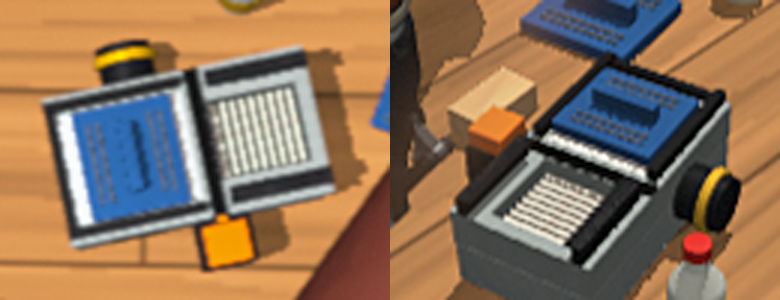

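The cover lies flat within the landing at (130,155), with white strips at both ends. The tab is still in at (228,242), and the robot is clear.

```bash
python3 -c "from cell import bot; print(bot.sign_off())"
```

```text
the job is handed in; nothing more can be done
None
```

The tab is pressed fully in, and the blue cover was pushed flat and wholly onto the bare landing; I handed the job in at about 10 s on the robot's clock with the arm clear.

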